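# Put the microscope parts away in their trays

## Task

Put the microscope parts standing behind the computer away in the white trays: the two filter cubes in the tray with two square bays, one in each bay, and, in the tray with two round wells, the lens pot in the smaller well and the flat dust cap in the larger one. Everything must stand upright and flat on the floor of its place, and the petri dish must not be pushed or tipped.

Things in the scene. Friction and masses are not known exactly. Their poses are not given: they have to be found in the camera images.
- cube_a: Filter cube: black block 34 mm (its x) by 36 mm (its y) and 36 mm high with a white ring round a dark window on one side and a small pale label on top; loose, about 75 g. Origin at the centre of its underside (to 1 mm), z up. One of two alike.
- cube_b: Filter cube: black block 34 mm (its x) by 36 mm (its y) and 36 mm high with a white ring round a dark window on one side and a small pale label on top; loose, about 75 g. Origin at the centre of its underside (to 1 mm), z up. The other of the two.
- pot: Lens pot: upright black cylinder 41 mm across and 62 mm high with a printed band round it; loose, about 110 g. Origin at the centre of its underside, z up.
- cap: Dust cap: flat black disc 45 mm across and 14 mm high, loose, about 12 g. Origin at the centre of its underside, z up.
- square_tray: White plastic tray, 120 mm (its x) by 64 mm (its y), 13 mm high, fixed on the bench. Origin at the centre of its underside, z up. Two square bays, 52 x 52 mm, 10 mm deep (floor 3 mm above the bench), centres at x = -28 and +28 mm, y = 0, sides along x and y. A cube fits only if about square to the bay. Any cube in any bay; hold it by the sides that face along the tray's y, as the bays are close.
- round_tray: White plastic tray, 142 mm (its x) by 74 mm (its y), 8 mm high, fixed on the bench. Origin at the centre of its underside, z up. Two round wells, 5 mm deep (floor 3 mm above the bench): the smaller, 56 mm across, for the pot, at x = -36 mm, y = 0; the larger, 66 mm across, for the cap, at x = +32 mm, y = 0. The tray's x points away from the robot.
- petri_dish: Bystander to leave alone: pale yellow petri dish, 91 mm across, 15 mm high, loose, left of the row. Origin at the centre of its underside. Parts and trays stand in a row in a lane 0.26 m wide: before it a computer 0.37 m high, its back from (0.35, -0.22) to (0.46, 0.18) in x, y (m); behind it a tall wall from (0.63, -0.22) to (0.74, 0.20). Close wide hands along the lane.
There are look-alikes about, which are no part of the job. What is shaped like the pot but purple is not meant.

How it is judged:
By the outcome, as a careful person would: the job done as asked, in the order asked, and still so for the second after the job is handed in, with the robot touching nothing.
It also fails if it takes over 99 s, if anything falls off the work surface, if the arm or the gripper's body presses on something with over 40 N, if the wrist force passes 120 N, or if a joint passes its speed limit or range.

## Robot

A 6-joint arm with a two-finger parallel gripper is mounted at the origin on the work surface; the furniture and walls round the work are solid. World frame = base frame: x ahead of the robot, y to its left, z up, the work surface at z = 0. Lengths are in m, angles in rad, forces in N, time in s.
With the tool pointing down it reaches from about 0.275 to 1 m from the base axis. Payload 8.4 kg.
Tool frame: the origin (TCP) lies on the centre line of the jaws, within the pads' length; the fingertips stand 19 mm ahead of it and the grasp point (between the pads) is the TCP (r.nose_length is the distance from the TCP to the fingertips, in m); z points along the fingers, y is the line along which they close (so a half turn about z gives the same grasp; the last joint's range is limited). The gripper opens to 85 mm and grips with 20 to 120 N. Pads are 22 mm wide; open, the fingers measure 114 mm over their backs; the gripper's body (76 mm by 85 mm) begins 54 mm behind the grasp point. The pads swing forward as they close: fully open they stand 13 mm farther back than shut.
Start: joints at [-1.232, 0.353, 1.633, -0, 1.155, -0.002], TCP at [0.209, -0.589, 0.223] pointing down, gripper open.
Joint ranges: [-2.63, 2.63], [-0.92, 2.1], [0.06, 2.66], [-1.3, 4.44], [0, 2.69], [-3.02, 3.02]. Speed limits (rad/s): [2.22, 2.22, 2.79, 3.14, 3.14, 3.14].

## Interface

Orientations are given as a unit quaternion [x, y, z, w].
In Python, from bench import read_state, optics, job, r gives the robot as it stands. The module is installed in compiled form; this text tells all that it offers.
- The arm moves only by the shell command python3 -m pendant 'ROWS' [OPENING] [FORCE]. ROWS is JSON, a list of rows, each an object with "dp": the shift along the tool's x, y, z in mm, a list of three; "spin": the turn about the tool's z in rad. A call has 1 to 10 rows; each row is the pose to reach, as a shift and turn from the pose commanded when the call began, along the tool's axes at that moment; what a row does not reach only later rows make up. A row lasts 1/12 s, in which the tool goes at most 41.7 mm and 7.16 degrees, less where a joint would pass 70% of its speed; a pose out of reach is approached as far as the arm can. A call with a gripper value outside its range is refused whole. OPENING is the finger opening in mm, from 0 to 85.4, set as the call begins (- or left out, the last holds). The fingers move at their own pace and stop on an object; FORCE is the grip in N (left out, the last holds). Time passes only in rows, so rows that repeat a pose let the fingers close. It gives the time, the measured TCP pose, the force, the opening and the grip force at its end, in the units of the state.
- read_state(): the state, without advancing time (a new reading comes with each control period).
- optics.capture(name): name is "side" or "top" or "wrist"; returns the picture (420x560x3 uint8, red, green, blue); there is no depth.
- optics.get_calibration(name): a dict with "K" (3x3 intrinsics, pixels), "rvec" (rotation vector, rad) and "tvec" (3), from world to camera coordinates, as OpenCV has them. Camera axes: x right, y down, z forward; pixel columns grow to the right and rows downward; lengths in m; the calibration is good to about 2 mm. A picture is of the moment at which its call begins: read the wrist's pose just before it. get_calibration takes no time and is no camera call; for the wrist camera it gives the pose at the moment of the call.
- job.job_done(): hands the job in; it is judged then, once.
The state is a dict: "time": time; "joint_pos": joint angles; "qd": joint speeds; "joint_torque": joint torques, N m; "tcp_pos": TCP position; "tcp_rot": TCP orientation; "force": force on the tool from outside, world axes, zero at the start; "torque": the same for the moment, N m; "finger_gap": opening from 0.0 (shut) to 1.0 (fully open); "grip_force": force on a finger pad.
Only numpy, scipy, OpenCV 4.12 (cv2) and the standard library are available. Lean on these libraries where they do the work, as an engineer would, in place of code of your own. Each camera call takes 0.05 s, during which the arm holds its last target. There are 200 camera calls.

## Working session

There is one attempt and no reset: what is moved stays moved. The work goes in short steps, Python scripts to look and compute and a shell command to move; the robot and the scene stay as the last step left them, time stands still between calls to the robot, and variables do not carry over. Pictures are saved under pics/ and viewed, at most 14 in all, crops included, and the job is handed in when it is done.

```bash
mkdir -p pics; ls
cat > h.py <<'E'
import numpy as np,cv2
from bench import read_state,optics,job,r
def cal(n):
    c=optics.get_calibration(n);return np.array(c["K"]),cv2.Rodrigues(np.array(c["rvec"],float))[0],np.array(c["tvec"],float).reshape(3)
def ray(n,uv,z,c=None):
    K,R,t=c or cal(n);d=R.T@np.linalg.inv(K)@np.array([uv[0],uv[1],1.]);o=-R.T@t
    return o+d*(z-o[2])/d[2]
def proj(n,P,c=None):
    K,R,t=c or cal(n);p=(R@np.atleast_2d(P).T).T+t;q=(K@p.T).T;return q[:,:2]/q[:,2:]
def snap(n,f):
    im=optics.capture(n);cv2.imwrite('pics/'+f+'.png',im[:,:,::-1]);return im
E
python3 - <<'E'
from h import *
a=snap('side','side0');b=snap('top','top0')
for n in('side','top','wrist'):
    K,R,t=cal(n);print(n,K[0,0],K[1,1],(-R.T@t).round(3),R[2].round(2))
s=read_state();print(s)
E
```

```text
pics
side 408.77636784793157 408.77636784793157 [ 0.463 -0.446  0.802] [ 0.13  0.5  -0.86]
top 420.8219198616147 420.8219198616147 [ 0.394 -0.011  1.113] [ 0.14  0.03 -0.99]
wrist 295.2468734705399 295.2468734705399 [ 0.282 -0.563  0.373] [-0.29 -0.1  -0.95]
{'time': 0.1, 'joint_pos': array([-1.23237208e+00,  3.53573575e-01,  1.63402115e+00, -1.50390154e-05,
        1.15523425e+00, -2.40065240e-03]), 'qd': array([ 0.00111198,  0.00026893, -0.00144771, -0.00028914,  0.00157823,
       -0.0001138 ]), 'joint_torque': array([ 6.67991844e-04, -6.06356335e+01, -3.42818892e+01,  7.32999069e-05,
        3.97709911e-03, -2.17658373e-05]), 'tcp_pos': array([ 0.20876906, -0.58864947,  0.22245662]), 'tcp_rot': array([ 9.85514200e-01,  1.69591803e-01, -1.10150654e-04, -6.08303416e-04]), 'force': array([-0.22883714, -0.04403257,  0.09805219]), 'torque': array([ 0.01333905, -0.03842563,  0.03471369]), 'grip_force': 0.0, 'finger_gap': 1.001722767166306}
```

View pics/top0.png

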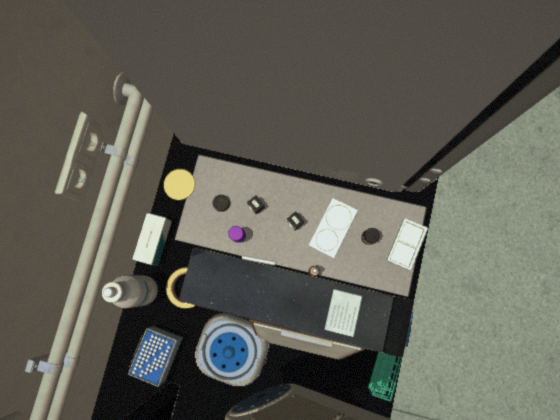

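View pics/side0.png

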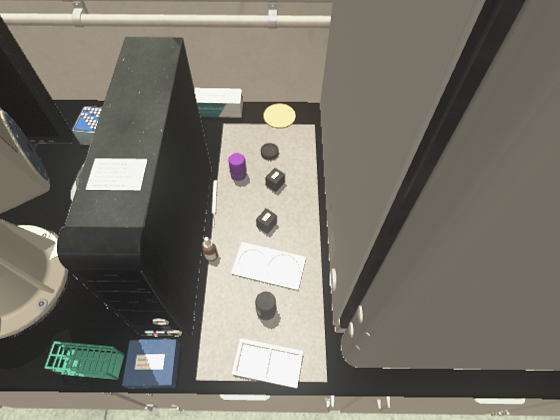

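Top view: petri dish (179,184), cap (221,203), cubes (256,204) and (296,220), round tray (333,227), pot (371,236), square tray (407,243), purple decoy (237,234). I'll enlarge the row in both views.

Run:
```python
import cv2
a=cv2.imread('pics/top0.png');s=cv2.imread('pics/side0.png')
cv2.imwrite('pics/tc1.png',cv2.resize(a[180:280,195:325],None,fx=6,fy=6,interpolation=cv2.INTER_CUBIC))
cv2.imwrite('pics/tc2.png',cv2.resize(a[190:280,302:432],None,fx=6,fy=6,interpolation=cv2.INTER_CUBIC))
```

```text
(no output)
```

View pics/tc1.png

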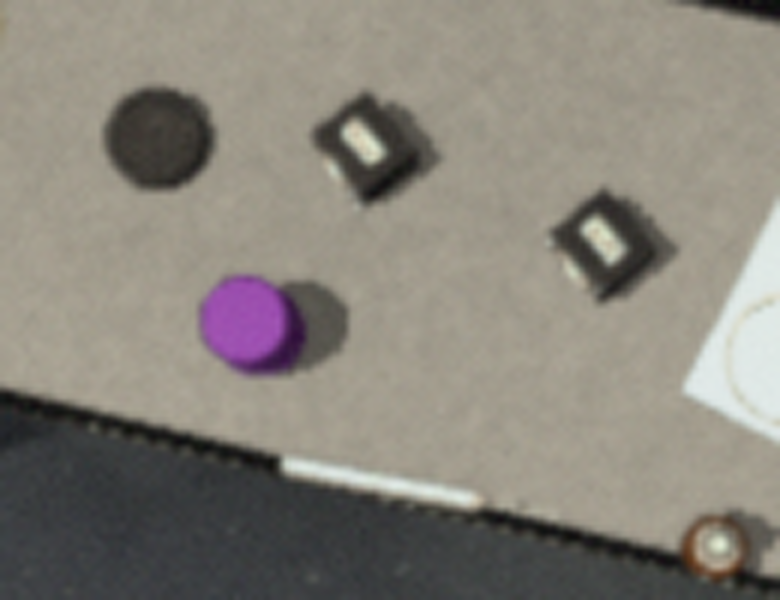

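View pics/tc2.png

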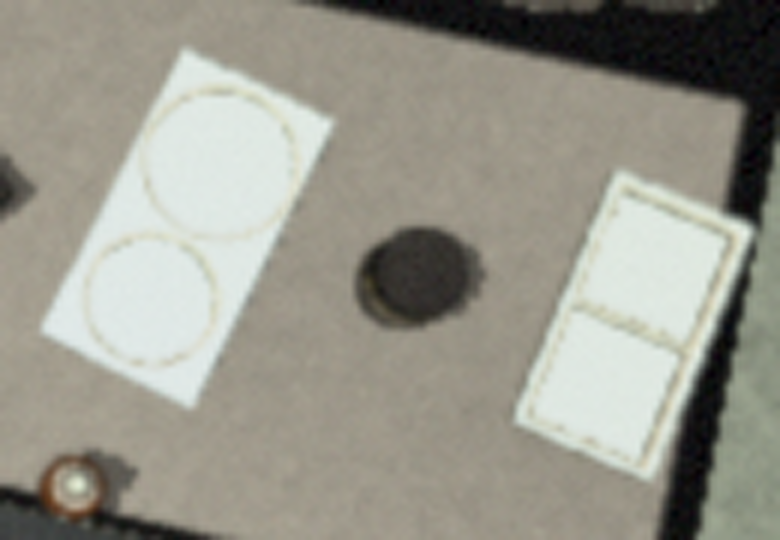

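The first crop shows the cap at (160,138) and cube tops centred at (363,141) and (603,240). The second shows the pot top at (421,273). Tray corners in it are round (183,47),(334,122),(192,408),(42,330) and square (618,172),(752,230),(654,480),(516,422).

Run:
```python
from h import *
def P(o,c,z): return ray('top',((c[0]+.5)/6-.5+o[0],(c[1]+.5)/6-.5+o[1]),z)
A=(195,180);B=(302,190)
print('cap',P(A,(160,138),.014));print('c1',P(A,(363,141),.036));print('c2',P(A,(603,240),.036));print('pot',P(B,(421,273),.062),'purple',P(A,(247,320),.06))
for n,cs,z in(('round',[(183,47),(334,122),(192,408),(42,330)],.008),('square',[(618,172),(752,230),(654,480),(516,422)],.013)):
    q=np.array([P(B,c,z) for c in cs]);d=q[0]+q[1]-q[2]-q[3]
    print(n,q.mean(0).round(4),'xdir deg',np.degrees(np.arctan2(d[1],d[0])).round(1),'x len',np.linalg.norm(d)/2,'y',np.linalg.norm(q[0]+q[3]-q[1]-q[2])/2)
# labels
for a,b in(((345,118),(382,163)),((585,217),(622,264))):
    d=P(A,a,.036)-P(A,b,.036);print('label ang',np.degrees(np.arctan2(d[1],d[0])))
for u in((268,182),): pass
print('wall/lane dir',np.degrees(np.arctan2(.42,.11)),np.degrees(np.arctan2(.40,.11)))
# side cross-check
for n,uv,z in(('cap',(269.5,150),.014),('c1',(275.5,175.5),.036),('c2',(266.5,217),.036),('pot',(265.5,297),.062)): print(n,ray('side',uv,z).round(4))
K,R,t=cal('wrist');s=read_state();from scipy.spatial.transform import Rotation as Ro
T=Ro.from_quat(s['tcp_rot']).as_matrix();print('tool axes',T.round(3).tolist(),'cam in tool',(T.T@(-R.T@t-s['tcp_pos'])).round(3),(T.T@R[2]).round(3),r.nose_length)
```

```text
cap [0.60754428 0.18906013 0.014     ]
c1 [0.59944281 0.09627882 0.036     ]
c2 [ 0.55313736 -0.00692561  0.036     ]
pot [ 0.50509651 -0.1972123   0.062     ] purple [0.51953425 0.14386299 0.06      ]
round [ 0.5343 -0.1061  0.008 ] xdir deg -28.2 x len 0.14122632390127618 y 0.07381581359134944
square [ 0.4852 -0.2968  0.013 ] xdir deg -24.8 x len 0.11819710859335188 y 0.06262754605972642
label ang 37.98689472667266
label ang 36.414636817896444
wall/lane dir 75.32360686254998 74.6237487511738
cap [0.6089 0.1884 0.014 ]
c1 [0.6003 0.0939 0.036 ]
c2 [ 0.5542 -0.0088  0.036 ]
pot [ 0.5087 -0.1919  0.062 ]
tool axes [[0.942, 0.334, -0.0], [0.334, -0.942, 0.001], [-0.0, -0.001, -1.0]] cam in tool [ 0.078 -0.    -0.151] [-0.306  0.     0.952] 0.019
```

```bash
python3 -m pendant '[{"dp":[0,0,-280],"spin":0},{"dp":[0,0,-280],"spin":-0.12},{"dp":[0,0,-280],"spin":-0.24},{"dp":[0,0,-280],"spin":-0.36},{"dp":[0,0,-280],"spin":-0.48},{"dp":[0,0,-280],"spin":-0.6},{"dp":[0,0,-280],"spin":-0.72},{"dp":[40,-34,-280],"spin":-0.84},{"dp":[70,-60,-280],"spin":-0.96},{"dp":[100,-85,-280],"spin":-1.08}]' 85
cat >> h.py <<'E'
from scipy.spatial.transform import Rotation as Ro
def to(p,yaw):
    "dp (mm) and spin (rad) from present pose to TCP p with tool x at world yaw (deg)"
    s=read_state();T=Ro.from_quat(s['tcp_rot']).as_matrix();y0=np.degrees(np.arctan2(T[1,0],T[0,0]))
    d=(y0-yaw+180)%360-180
    print('t',round(s['time'],2),'at',s['tcp_pos'].round(4),'yaw',y0.round(1),'-> dp',(T.T@(np.array(p)-s['tcp_pos'])*1000).round(1),'spin',np.radians(d).round(3),'F',s['force'].round(1),'gap',round(s['finger_gap'],3),'grip',round(s['grip_force'],1))
E
python3 -c "
from h import *
to((.565,.05,.5),127)"
```

```text
time: 0.93
tcp_pos: [0.2717, -0.4799, 0.503]
tcp_rot: [0.757, 0.654, 0.0, -0.0]
force: [1.1, -0.3, 0.4]
finger_gap: 0.99
grip_force: 0.0
t 0.93 at [ 0.2717 -0.4799  0.503 ] yaw 81.7 -> dp [566.9 213.2   3.1] spin -0.791 F [ 1.1 -0.3  0.4] gap 0.99 grip 0.0
```

```bash
python3 -m pendant '[{"dp":[40,15,0],"spin":-0.08},{"dp":[80,30,0],"spin":-0.16},{"dp":[120,45,0],"spin":-0.24},{"dp":[160,60,0],"spin":-0.32},{"dp":[200,75,0],"spin":-0.4},{"dp":[238,89,0],"spin":-0.48},{"dp":[276,104,0],"spin":-0.56},{"dp":[314,118,0],"spin":-0.64},{"dp":[352,132,0],"spin":-0.72},{"dp":[390,147,0],"spin":-0.79}]'
python3 -c "
from h import *
to((.565,.05,.3),127)"
```

```text
time: 1.77
tcp_pos: [0.4754, -0.1153, 0.503]
tcp_rot: [0.447, 0.895, -0.0, 0.0]
force: [0.7, -1.2, 0.8]
finger_gap: 0.997
grip_force: 0.0
t 1.77 at [ 0.4754 -0.1153  0.503 ] yaw 126.9 -> dp [ 78.4 170.9 203. ] spin -0.002 F [ 0.7 -1.2  0.8] gap 0.997 grip 0.0
```

```bash
python3 -m pendant '[{"dp":[17,37,0]},{"dp":[34,74,0]},{"dp":[51,111,0]},{"dp":[66,145,10]},{"dp":[78,171,40]},{"dp":[78,171,80]},{"dp":[78,171,120]},{"dp":[78,171,160]},{"dp":[78,171,200]},{"dp":[78,171,203]}]'
python3 - <<'E'
from h import *
to((.599,.096,.15),127)
a=snap('side','side1');b=snap('wrist','w1')
cv2.imwrite('pics/j1.png',np.hstack([a[:,:400],cv2.resize(b,(560,420))[:,:400]])[:,:,::-1])
K,R,t=cal('wrist');np.savez('w1.npz',K=K,R=R,t=t)
E
```

```text
t 1.77 at [ 0.4754 -0.1153  0.503 ] yaw 126.9 -> dp [ 94.7 225.7 353. ] spin -0.002 F [ 0.7 -1.2  0.8] gap 0.997 grip 0.0invalid input
```

View pics/j1.png

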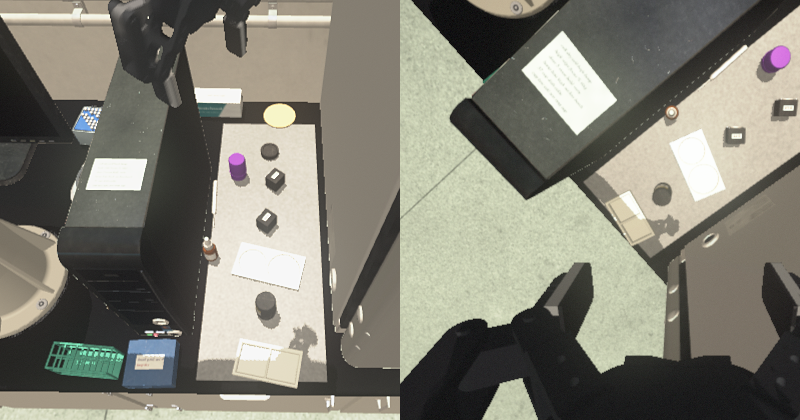

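The call was refused because it lacked spin. The picture shows the gripper high above the computer with the row undisturbed. I'll resend with spin.

```bash
python3 -m pendant '[{"dp":[17,37,0],"spin":0},{"dp":[34,74,0],"spin":0},{"dp":[51,111,0],"spin":0},{"dp":[66,145,10],"spin":0},{"dp":[78,171,40],"spin":0},{"dp":[78,171,80],"spin":0},{"dp":[78,171,120],"spin":0},{"dp":[78,171,160],"spin":0},{"dp":[78,171,200],"spin":0},{"dp":[78,171,203],"spin":0}]'
python3 - <<'E'
from h import *
to((.585,.066,.15),127)
a=snap('side','side2');b=snap('wrist','w2')
cv2.imwrite('pics/j2.png',np.hstack([a[:,:400],b[:,:400]])[:,:,::-1])
E
```

```text
time: 2.7
tcp_pos: [0.5614, 0.0464, 0.2926]
tcp_rot: [0.449, 0.893, -0.003, -0.005]
force: [-0.4, 0.3, -1.1]
finger_gap: 0.995
grip_force: 0.0
t 2.7 at [0.5614 0.0464 0.2926] yaw 126.6 -> dp [  0.8  32.1 142.2] spin -0.006 F [-0.4  0.3 -1.1] gap 0.995 grip 0.0
```

View pics/j2.png

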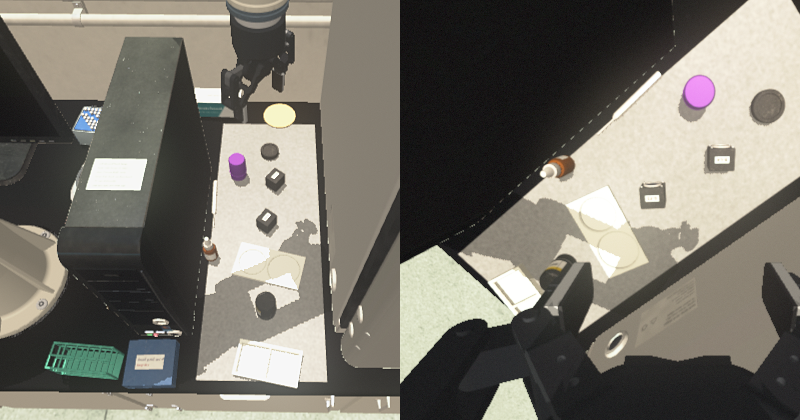

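The hand is inside the lane clear of both walls. In the wrist image the cubes are at (252,195) and (320,158), nearly square to the image axes. I'll zoom in.

Run:
```python
from h import *
a=cv2.imread('pics/w2.png')
cv2.imwrite('pics/w2c.png',cv2.resize(a[135:220,232:345],None,fx=7,fy=7,interpolation=cv2.INTER_CUBIC))
# predicted top corners for current estimates
for c,yaw in(((.5998,.095),37),((.5536,-.008),37)):
    y=np.radians(yaw);M=np.array([[np.cos(y),-np.sin(y)],[np.sin(y),np.cos(y)]])
    q=[list(np.array(c)+M@v)+[.036] for v in np.array([[17,18],[17,-18],[-17,-18],[-17,18],[0,0]])/1000]
    print(((proj('wrist',q)-[232,135]+.5)*7-.5).round(0).tolist())
```

```text
[[700.0, 79.0], [691.0, 260.0], [523.0, 261.0], [528.0, 80.0], [611.0, 171.0]]
[[205.0, 352.0], [209.0, 519.0], [48.0, 519.0], [39.0, 353.0], [125.0, 437.0]]
```

View pics/w2c.png

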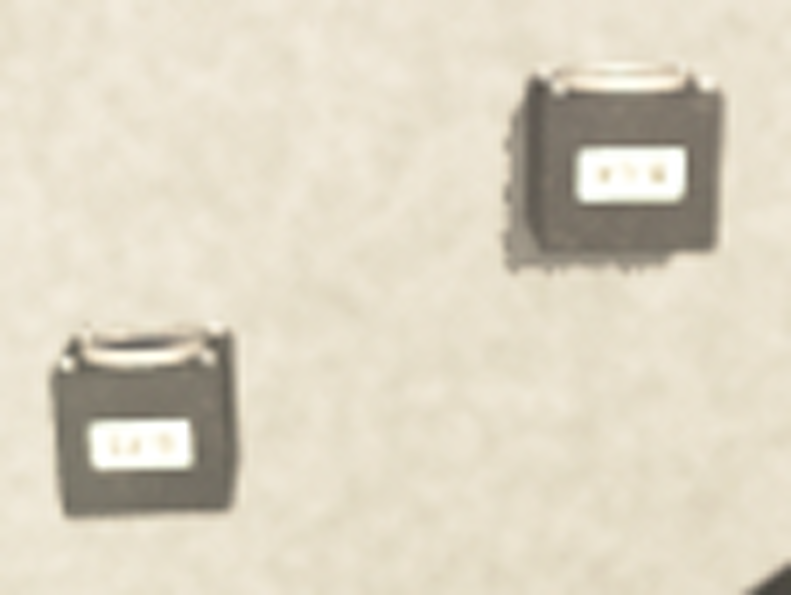

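Cube tops in the crop: first centred about (631,167), second about (147,440), both with the ring face towards the top of the image, so I grip along image x (37°). I'll move above the first cube and measure again settled.

```bash
python3 -c "
from h import *
to((.600,.096,.13),127)"
```

```text
t 2.8 at [0.5649 0.0468 0.2994] yaw 126.6 -> dp [ 18.3  58.  169.3] spin -0.006 F [0.3 0.3 0.8] gap 0.997 grip 0.0
```

```bash
python3 -m pendant '[{"dp":[9,29,10],"spin":-0.006},{"dp":[18,58,30],"spin":-0.006},{"dp":[18,58,70],"spin":-0.006},{"dp":[18,58,110],"spin":-0.006},{"dp":[18,58,150],"spin":-0.006},{"dp":[18,58,169],"spin":-0.006},{"dp":[18,58,169],"spin":-0.006},{"dp":[18,58,169],"spin":-0.006},{"dp":[18,58,169],"spin":-0.006}]'
python3 - <<'E'
from h import *
to((.600,.096,.028),127)
c=cal('wrist');b=snap('wrist','w3')
print(proj('wrist',[[.600,.096,.036]],c))
cv2.imwrite('pics/w3c.png',cv2.resize(b[80:420,100:460],None,fx=1.7,fy=1.7)[:,:,::-1])
np.savez('w3.npz',*c)
E
```

```text
time: 3.55
tcp_pos: [0.6042, 0.0966, 0.1346]
tcp_rot: [0.446, 0.895, 0.001, 0.002]
force: [0.3, -0.3, 0.4]
finger_gap: 0.999
grip_force: 0.0
t 3.55 at [0.6042 0.0966 0.1346] yaw 127.0 -> dp [  2.3  -4.1 106.5] spin -0.0 F [ 0.3 -0.3  0.4] gap 0.999 grip 0.0
[[273.16141913 203.94867151]]
```

View pics/w3c.png

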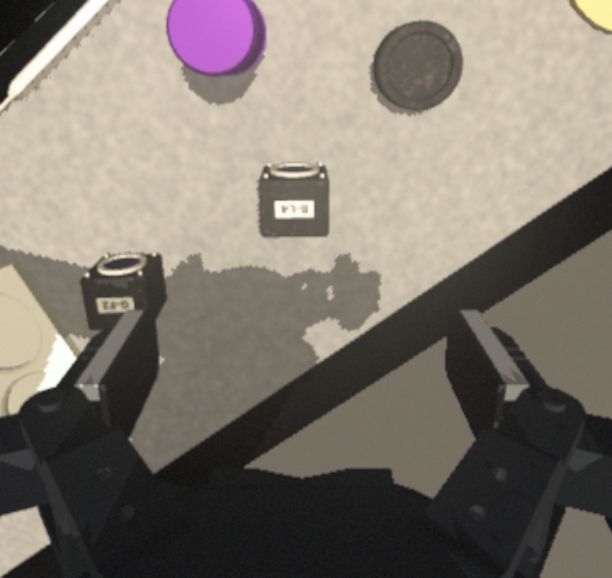

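Cube 1's top is at crop (294,208), full pixel (273,202), against a prediction of (273,204). So (0.600, 0.096) and 127° hold. Descending to grasp.

```bash
python3 -c "
from h import *
to((.600,.0965,.033),127)"
```

```text
t 3.6 at [0.6041 0.0966 0.1346] yaw 127.0 -> dp [  2.6  -3.8 101.5] spin -0.0 F [0.3 0.5 0.4] gap 0.995 grip 0.0
```

```bash
python3 -m pendant '[{"dp":[3,-4,20],"spin":0},{"dp":[3,-4,50],"spin":0},{"dp":[3,-4,80],"spin":0},{"dp":[3,-4,95],"spin":0},{"dp":[3,-4,101],"spin":0},{"dp":[3,-4,101],"spin":0},{"dp":[3,-4,101],"spin":0}]'
python3 -c "
from h import *
to((.600,.0965,.033),127)"
```

```text
time: 4.18
tcp_pos: [0.598, 0.0966, 0.0319]
tcp_rot: [0.446, 0.895, 0.001, 0.001]
force: [0.2, 0.3, 0.5]
finger_gap: 0.993
grip_force: 0.0
t 4.18 at [0.598  0.0966 0.0319] yaw 127.0 -> dp [-1.3  1.5 -1.1] spin 0.0 F [0.2 0.3 0.5] gap 0.993 grip 0.0
```

```bash
python3 -m pendant '[{"dp":[0,1.5,-1],"spin":0},{"dp":[0,1.5,-1],"spin":0},{"dp":[0,1.5,-1],"spin":0},{"dp":[0,1.5,-1],"spin":0},{"dp":[0,1.5,-1],"spin":0},{"dp":[0,1.5,-1],"spin":0},{"dp":[0,1.5,-1],"spin":0},{"dp":[0,1.5,-1],"spin":0},{"dp":[0,1.5,-1],"spin":0},{"dp":[0,1.5,-1],"spin":0}]' 25 35
python3 -c "
from h import *
to((.600,.0965,.033),127)"
```

```text
time: 5.02
tcp_pos: [0.5976, 0.0973, 0.031]
tcp_rot: [0.446, 0.895, -0.0, -0.0]
force: [0.3, 0.3, 0.3]
finger_gap: 0.294
grip_force: 0.0
t 5.02 at [0.5976 0.0973 0.031 ] yaw 127.0 -> dp [-2.   1.4 -2. ] spin 0.0 F [0.3 0.3 0.3] gap 0.294 grip 0.0
```

Run:
```python
from h import *
b=snap('wrist','w4')
cv2.imwrite('pics/w4c.png',b[:,:,::-1])
```

```text
(no output)
```

View pics/w4c.png

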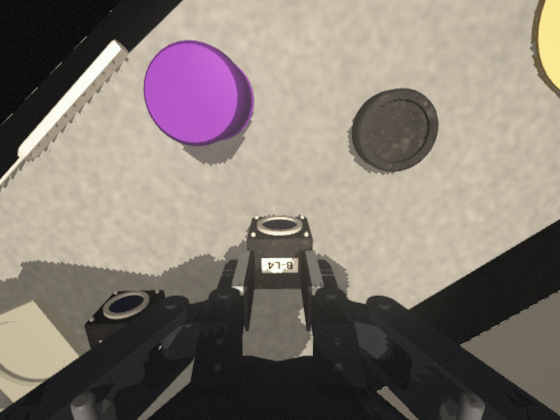

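```bash
python3 -m pendant '[{"dp":[0,0,0],"spin":0},{"dp":[0,0,0],"spin":0},{"dp":[0,0,0],"spin":0},{"dp":[0,0,0],"spin":0}]' 18 35
```

```text
time: 5.4
tcp_pos: [0.5977, 0.0973, 0.0311]
tcp_rot: [0.446, 0.895, 0.0, -0.0]
force: [-0.9, -1.7, 0.3]
finger_gap: 0.215
grip_force: 0.0
```

Run:
```python
from h import *
b=snap('wrist','w5')
cv2.imwrite('pics/w5c.png',cv2.resize(b[200:350,180:380],None,fx=4,fy=4,interpolation=cv2.INTER_CUBIC)[:,:,::-1])
```

```text
(no output)
```

View pics/w5c.png

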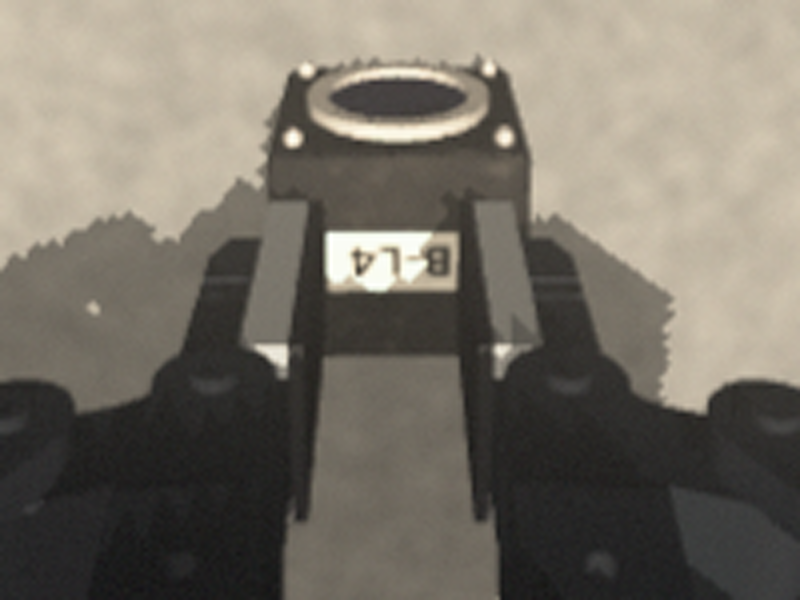

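The pads hide the edges of the cube's top, so the fingertips are above the cube even though the TCP reads z = 0.031. They sit some 30 mm further back than stated. I'll open to 60 mm and descend in steps, watching the force.

```bash
python3 -m pendant '[{"dp":[0,0,0],"spin":0},{"dp":[0,0,0],"spin":0},{"dp":[0,0,0],"spin":0},{"dp":[0,0,0],"spin":0},{"dp":[0,0,4],"spin":0},{"dp":[0,0,8],"spin":0},{"dp":[0,0,8],"spin":0}]' 60 35
python3 - <<'E'
from h import *
to((.600,.0965,.02),127)
b=snap('wrist','w6')
cv2.imwrite('pics/w6c.png',cv2.resize(b[200:350,180:380],None,fx=4,fy=4,interpolation=cv2.INTER_CUBIC)[:,:,::-1])
E
```

```text
time: 6.03
tcp_pos: [0.597, 0.0972, 0.0221]
tcp_rot: [0.446, 0.895, -0.0, -0.001]
force: [-0.1, -0.4, -0.9]
finger_gap: 0.697
grip_force: 0.0
t 6.03 at [0.597  0.0972 0.0221] yaw 127.0 -> dp [-2.3  2.   2.1] spin 0.0 F [-0.1 -0.4 -0.9] gap 0.697 grip 0.0
```

View pics/w6c.png

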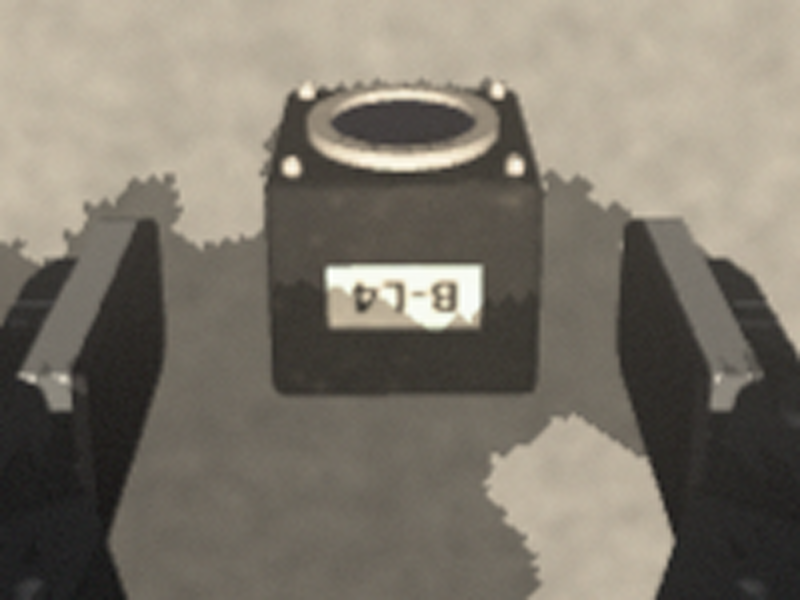

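The cube top spans crop x 268–543 and the pads are at 160 and 625. By pixel scale, both the tips and the cube top are about 0.035 m up, so the tips sit about 13 mm behind the TCP at this opening. I'll go down 17 mm more, then close.

```bash
python3 -m pendant '[{"dp":[-2,2,3],"spin":0},{"dp":[-2,2,7],"spin":0},{"dp":[-2,2,11],"spin":0},{"dp":[-2,2,15],"spin":0},{"dp":[-2,2,17],"spin":0},{"dp":[-2,2,17],"spin":0}]' 60 35
python3 -m pendant '[{"dp":[0,0,0],"spin":0},{"dp":[0,0,0],"spin":0},{"dp":[0,0,0],"spin":0},{"dp":[0,0,0],"spin":0},{"dp":[0,0,0],"spin":0},{"dp":[0,0,0],"spin":0}]' 28 35
python3 -c "
from h import *
to((.600,.0965,.02),127)"
```

```text
time: 6.58
tcp_pos: [0.6, 0.0968, 0.0053]
tcp_rot: [0.446, 0.895, -0.0, -0.0]
force: [-0.4, -0.5, 1.0]
finger_gap: 0.701
grip_force: 0.0
time: 7.08
tcp_pos: [0.6007, 0.0969, 0.0063]
tcp_rot: [0.446, 0.895, 0.0, 0.0]
force: [-0.2, -0.1, 2.5]
finger_gap: 0.413
grip_force: 36.2
t 7.08 at [0.6007 0.0969 0.0063] yaw 127.0 -> dp [  0.1  -0.8 -13.7] spin 0.0 F [-0.2 -0.1  2.5] gap 0.413 grip 36.2
```

Gripped: the gap is about 35 mm at 36 N. Lifting and carrying it to the far square bay at (0.511,-0.308), yaw 155°.

```bash
python3 -m pendant '[{"dp":[0,0,-20],"spin":0},{"dp":[0,0,-60],"spin":0},{"dp":[0,0,-100],"spin":0},{"dp":[0,0,-140],"spin":0},{"dp":[-26,-30,-144],"spin":0},{"dp":[-52,-60,-144],"spin":-0.1},{"dp":[-78,-90,-144],"spin":-0.2},{"dp":[-104,-120,-144],"spin":-0.3},{"dp":[-130,-150,-144],"spin":-0.4},{"dp":[-156,-180,-144],"spin":-0.49}]'
python3 -c "
from h import *
to((.5106,-.3085,.15),155.2)"
```

```text
time: 7.92
tcp_pos: [0.5497, -0.1376, 0.1501]
tcp_rot: [0.213, 0.977, -0.0, -0.0]
force: [0.7, -1.6, -2.0]
finger_gap: 0.413
grip_force: 35.9
t 7.92 at [ 0.5497 -0.1376  0.1501] yaw 155.4 -> dp [-3.550e+01 -1.717e+02  1.000e-01] spin 0.003 F [ 0.7 -1.6 -2. ] gap 0.413 grip 35.9
```

```bash
python3 -m pendant '[{"dp":[-8,-40,0],"spin":0},{"dp":[-16,-80,0],"spin":0},{"dp":[-24,-120,0],"spin":0},{"dp":[-32,-155,0],"spin":0},{"dp":[-35,-172,20],"spin":0},{"dp":[-35,-172,55],"spin":0},{"dp":[-35,-172,80],"spin":0},{"dp":[-35,-172,90],"spin":0},{"dp":[-35,-172,90],"spin":0},{"dp":[-35,-172,90],"spin":0}]'
python3 - <<'E'
from h import *
to((.5106,-.3085,.15),155.2)
c=cal('wrist');b=snap('wrist','w7')
y=np.radians(-24.8);M=np.array([[np.cos(y),-np.sin(y)],[np.sin(y),np.cos(y)]])
def tr(p,z): return list(np.array([.4852,-.2968])+M@(np.array(p)/1000))+[z]
q=[tr(p,.013) for p in((60,32),(60,-32),(-60,-32),(-60,32))]+[tr((28+a,b),.013) for a,b in((26,26),(26,-26),(-26,-26),(-26,26))]
uv=proj('wrist',q,c);im=b[:,:,::-1].copy()
for p in uv: cv2.drawMarker(im,tuple(int(round(v)) for v in p),(0,0,255),0,6,1)
cv2.imwrite('pics/w7c.png',cv2.resize(im[60:420,80:500],None,fx=1.65,fy=1.65,interpolation=cv2.INTER_CUBIC));print(uv.round(0).tolist())
E
```

```text
time: 8.75
tcp_pos: [0.5101, -0.3066, 0.0603]
tcp_rot: [0.216, 0.976, 0.0, -0.0]
force: [0.9, -0.8, -0.5]
finger_gap: 0.413
grip_force: 35.8
t 8.75 at [ 0.5101 -0.3066  0.0603] yaw 155.1 -> dp [ -1.2  -1.5 -89.7] spin -0.002 F [ 0.9 -0.8 -0.5] gap 0.413 grip 35.8
[[318.0, 269.0], [233.0, 269.0], [224.0, 100.0], [326.0, 100.0], [310.0, 262.0], [241.0, 262.0], [238.0, 195.0], [313.0, 195.0]]
```

View pics/w7c.png

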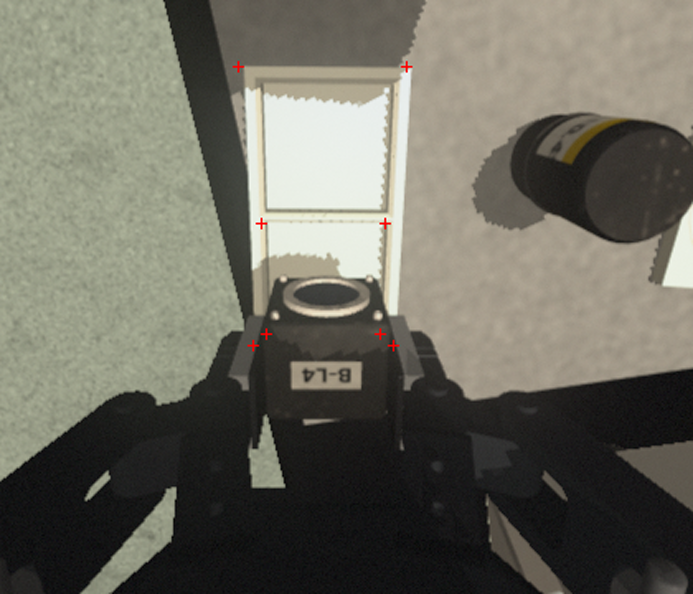

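Image: the tray's near edge is at crop x 247–408 and the near bay at 262–389. The cube is centred at about 326, in line with the bay, and the tips clear the rim. Descending.

```bash
python3 -m pendant '[{"dp":[-1,0,20],"spin":0},{"dp":[-1,0,38],"spin":0},{"dp":[-1,0,44],"spin":0},{"dp":[-1,0,48],"spin":0},{"dp":[-1,0,50],"spin":0},{"dp":[-1,0,50],"spin":0},{"dp":[-1,0,50],"spin":0}]'
python3 -c "
from h import *
to((.5106,-.3085,.009),155.2)"
```

```text
time: 9.38
tcp_pos: [0.5115, -0.3075, 0.0111]
tcp_rot: [0.216, 0.976, -0.0, 0.001]
force: [-0.3, 0.8, -0.2]
finger_gap: 0.414
grip_force: 35.9
t 9.38 at [ 0.5115 -0.3075  0.0111] yaw 155.1 -> dp [ 0.4 -1.3  2.1] spin -0.002 F [-0.3  0.8 -0.2] gap 0.414 grip 35.9
```

```bash
python3 -m pendant '[{"dp":[0,0,1],"spin":0},{"dp":[0,0,2],"spin":0},{"dp":[0,0,2.5],"spin":0},{"dp":[0,0,2.5],"spin":0}]'
python3 -m pendant '[{"dp":[0,0,1.5],"spin":0},{"dp":[0,0,1.5],"spin":0},{"dp":[0,0,1.5],"spin":0},{"dp":[0,0,1.5],"spin":0},{"dp":[0,0,-20],"spin":0},{"dp":[0,0,-55],"spin":0},{"dp":[0,0,-95],"spin":0},{"dp":[0,0,-135],"spin":0},{"dp":[0,0,-140],"spin":0}]' 60
python3 -c "
from h import *
to((.5536,-.008,.15),127)"
```

```text
time: 9.72
tcp_pos: [0.5115, -0.3076, 0.0093]
tcp_rot: [0.216, 0.976, -0.0, 0.001]
force: [-3.7, 1.6, 14.7]
finger_gap: 0.413
grip_force: 37.7
time: 10.47
tcp_pos: [0.5142, -0.3092, 0.1545]
tcp_rot: [0.216, 0.976, -0.002, 0.005]
force: [1.3, -1.2, 0.9]
finger_gap: 0.699
grip_force: 0.0
t 10.47 at [ 0.5142 -0.3092  0.1545] yaw 155.1 -> dp [ 91.1 289.8   3.3] spin 0.49 F [ 1.3 -1.2  0.9] gap 0.699 grip 0.0
```

Contact came at z = 0.0093, exactly the bay-floor height, and the cube is released. Next, cube 2.

```bash
python3 -m pendant '[{"dp":[12,38,0],"spin":0.06},{"dp":[24,76,0],"spin":0.12},{"dp":[36,114,0],"spin":0.18},{"dp":[48,152,0],"spin":0.24},{"dp":[60,190,0],"spin":0.3},{"dp":[72,228,0],"spin":0.36},{"dp":[83,264,0],"spin":0.42},{"dp":[91,290,10],"spin":0.46},{"dp":[91,290,35],"spin":0.46},{"dp":[91,290,60],"spin":0.46}]' 64
python3 -m pendant '[{"dp":[0,0,0],"spin":0},{"dp":[0,0,0],"spin":0}]'
python3 - <<'E'
from h import *
to((.5536,-.008,.0063),128.5)
c=cal('wrist');b=snap('wrist','w8');t=snap('top','top8')
p=proj('wrist',[[.5536,-.008,.036]],c)[0];print('pred',p.round(1))
g=cv2.cvtColor(b,cv2.COLOR_RGB2GRAY);x0,y0=int(p[0])-55,int(p[1])-55;w=g[y0:y0+110,x0:x0+110]
_,m=cv2.threshold(w,150,255,0);n,l,s,ce=cv2.connectedComponentsWithStats(m)
for i in range(1,n):
    if 60<s[i,4]<2500: print('bright',ce[i]+[x0,y0],s[i])
E
```

```text
time: 11.3
tcp_pos: [0.5517, -0.0039, 0.0877]
tcp_rot: [0.431, 0.902, 0.001, 0.001]
force: [0.3, 0.8, -0.3]
finger_gap: 0.751
grip_force: 0.0
time: 11.47
tcp_pos: [0.5494, -0.0058, 0.0867]
tcp_rot: [0.433, 0.902, -0.001, -0.001]
force: [0.3, 0.5, 1.0]
finger_gap: 0.75
grip_force: 0.0
t 11.47 at [ 0.5494 -0.0058  0.0867] yaw 128.7 -> dp [-4.5  2.1 80.4] spin 0.004 F [0.3 0.5 1. ] gap 0.75 grip 0.0
pred [280.6 231.9]
bright [281.24074074 205.39814815] [ 40  26  33   7 108]
bright [281.50606061 230.4969697 ] [ 43  49  28  12 330]
bright [229.3872549  276.21078431] [  0  83  14  27 204]
bright [301.44247788 282.59292035] [ 66 102  23   8 113]
```

The label is at (281.5,230.5) against a predicted (280.6,231.9), and the ring is straight above it, so the position and yaw are right. Descending and gripping.

```bash
python3 -m pendant '[{"dp":[-4,2.5,25],"spin":0},{"dp":[-4,2.5,50],"spin":0},{"dp":[-4,2.5,65],"spin":0},{"dp":[-4,2.5,75],"spin":0},{"dp":[-4,2.5,80],"spin":0},{"dp":[-4,2.5,80],"spin":0},{"dp":[-4,2.5,80],"spin":0}]' 60
python3 -m pendant '[{"dp":[0,0,0],"spin":0},{"dp":[0,0,0],"spin":0},{"dp":[0,0,0],"spin":0},{"dp":[0,0,0],"spin":0},{"dp":[0,0,0],"spin":0},{"dp":[0,0,0],"spin":0}]' 28 35
python3 -c "
from h import *
to((.4605,-.2855,.16),155.2)"
```

```text
time: 12.15
tcp_pos: [0.5557, -0.0075, 0.0085]
tcp_rot: [0.433, 0.902, 0.0, 0.001]
force: [0.7, 0.7, -0.1]
finger_gap: 0.699
grip_force: 0.0
time: 12.65
tcp_pos: [0.5558, -0.0074, 0.0088]
tcp_rot: [0.433, 0.902, 0.0, 0.001]
force: [-0.9, -1.1, 7.2]
finger_gap: 0.413
grip_force: 35.3
t 12.65 at [ 0.5558 -0.0074  0.0088] yaw 128.7 -> dp [-157.5 -248.1 -151.4] spin -0.462 F [-0.9 -1.1  7.2] gap 0.413 grip 35.3
```

```bash
python3 -m pendant '[{"dp":[0,0,-20],"spin":0},{"dp":[0,0,-60],"spin":0},{"dp":[0,0,-100],"spin":0},{"dp":[0,0,-140],"spin":0},{"dp":[-20,-32,-150],"spin":-0.07},{"dp":[-42,-66,-150],"spin":-0.14},{"dp":[-64,-100,-150],"spin":-0.22},{"dp":[-86,-135,-150],"spin":-0.3},{"dp":[-108,-170,-150],"spin":-0.38},{"dp":[-130,-205,-150],"spin":-0.462}]'
python3 -c "
from h import *
to((.4605,-.2850,.06),155.2)"
```

```text
time: 13.48
tcp_pos: [0.4755, -0.2387, 0.1582]
tcp_rot: [0.213, 0.977, -0.0, 0.0]
force: [0.7, -0.1, -0.9]
finger_gap: 0.413
grip_force: 35.6
t 13.48 at [ 0.4755 -0.2387  0.1582] yaw 155.5 -> dp [ -5.5 -48.4  98.2] spin 0.004 F [ 0.7 -0.1 -0.9] gap 0.413 grip 35.6
```

```bash
python3 -m pendant '[{"dp":[-3,-25,0],"spin":0},{"dp":[-5,-48,10],"spin":0},{"dp":[-5,-48,40],"spin":0},{"dp":[-5,-48,70],"spin":0},{"dp":[-5,-48,90],"spin":0},{"dp":[-5,-48,98],"spin":0},{"dp":[-5,-48,98],"spin":0},{"dp":[-5,-48,98],"spin":0}]'
python3 - <<'E'
from h import *
to((.4605,-.2850,.012),155.2)
c=cal('wrist');b=snap('wrist','w9')
cv2.imwrite('pics/w9c.png',cv2.resize(b[100:420,100:460],None,fx=1.8,fy=1.8,interpolation=cv2.INTER_CUBIC)[:,:,::-1])
E
```

```text
time: 14.15
tcp_pos: [0.4611, -0.2828, 0.0602]
tcp_rot: [0.215, 0.977, -0.0, 0.0]
force: [0.1, 1.0, -1.4]
finger_gap: 0.415
grip_force: 35.6
t 14.15 at [ 0.4611 -0.2828  0.0602] yaw 155.2 -> dp [-0.4 -2.2 48.2] spin 0.0 F [ 0.1  1.  -1.4] gap 0.415 grip 35.6
```

```bash
python3 -m pendant '[{"dp":[0,-1.5,20],"spin":0},{"dp":[0,-1.5,36],"spin":0},{"dp":[0,-1.5,43],"spin":0},{"dp":[0,-1.5,46],"spin":0},{"dp":[0,-1.5,48],"spin":0},{"dp":[0,-1.5,49],"spin":0},{"dp":[0,-1.5,49],"spin":0}]'
python3 -c "
from h import *
to((.4605,-.2850,.0115),155.2)"
```

```text
time: 14.78
tcp_pos: [0.4608, -0.2844, 0.0118]
tcp_rot: [0.215, 0.977, -0.0, 0.001]
force: [-1.5, 0.6, 3.1]
finger_gap: 0.412
grip_force: 36.0
t 14.78 at [ 0.4608 -0.2844  0.0118] yaw 155.2 -> dp [ 0.  -0.7  0.3] spin 0.0 F [-1.5  0.6  3.1] gap 0.412 grip 36.0
```

Both contact heights match the floor. Releasing cube 2 and moving over the pot.

```bash
python3 -m pendant '[{"dp":[0,0,0],"spin":0},{"dp":[0,0,0],"spin":0},{"dp":[0,0,0],"spin":0},{"dp":[0,0,-10],"spin":0},{"dp":[0,0,-40],"spin":0},{"dp":[0,0,-80],"spin":0},{"dp":[0,0,-120],"spin":0},{"dp":[0,0,-140],"spin":0},{"dp":[0,0,-140],"spin":0},{"dp":[0,0,-140],"spin":0}]' 60
python3 - <<'E'
from h import *
to((.507,-.195,.14),155.2)
c=cal('wrist');b=snap('wrist','w10');t=snap('top','top10')
y=np.radians(-24.8);M=np.array([[np.cos(y),-np.sin(y)],[np.sin(y),np.cos(y)]])
im=b[:,:,::-1].copy();im2=cv2.resize(t[185:285,300:435,::-1],None,fx=3,fy=3,interpolation=cv2.INTER_CUBIC)
def mk(P,col):
    for p in proj('wrist',P,c): cv2.drawMarker(im,tuple(int(round(v)) for v in p),col,0,7,1)
mk([[.5051,-.1972,.062]],(0,0,255));mk([[.5087,-.1919,.062]],(0,255,0));mk([[.5343,-.1061,.008],[.5026,-.0891,.003]],(255,0,0))
im[0:300,0:140]=0;h,w=im2.shape[:2]
out=np.zeros((420,560+w,3),np.uint8);out[:,:560]=b[:,:,::-1] if 0 else im;out[:h,560:]=im2
f=800/out.shape[1];cv2.imwrite('pics/w10c.png',cv2.resize(out[:,150:],None,fx=.98,fy=.98,interpolation=cv2.INTER_AREA));print(out[:,150:].shape)
E
```

```text
time: 15.62
tcp_pos: [0.4609, -0.2846, 0.1525]
tcp_rot: [0.215, 0.977, -0.001, 0.002]
force: [0.5, -1.0, -0.9]
finger_gap: 0.702
grip_force: 0.0
t 15.62 at [ 0.4609 -0.2846  0.1525] yaw 155.2 -> dp [ -4.2 100.7  12.5] spin 0.0 F [ 0.5 -1.  -0.9] gap 0.702 grip 0.0
(420, 815, 3)
```

View pics/w10c.png

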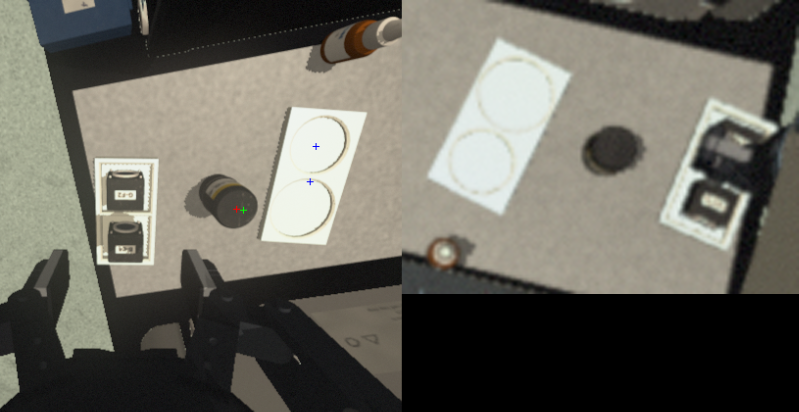

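Both cubes stand squarely in their bays. The pot top is at (235,207) near the prediction, the small well at (319,144) and the large well at (303,209). Now to the pot.

```bash
python3 -m pendant '[{"dp":[0,30,0],"spin":0},{"dp":[0,65,0],"spin":0},{"dp":[-2,97,0],"spin":0},{"dp":[-2,97,10],"spin":0},{"dp":[-2,97,32],"spin":0},{"dp":[-2,97,32],"spin":0},{"dp":[-2,97,32],"spin":0},{"dp":[-2,97,32],"spin":0}]' 70
python3 - <<'E'
from h import *
to((.504,-.1975,.022),155.2)
def P(o,c,z): return ray('top',((c[0]+.5)/6-.5+o[0],(c[1]+.5)/6-.5+o[1]),z)
print('wells top',P((302,190),(150,300),.008),P((302,190),(221,162),.008))
c=cal('wrist');b=snap('wrist','w11');g=cv2.cvtColor(b,cv2.COLOR_RGB2GRAY)
p=proj('wrist',[[.504,-.1975,.062],[.504,-.1975,0]],c);print(p.round(1))
x0,y0=int(p[0,0]),int(p[0,1])
m=(cv2.GaussianBlur(g,(3,3),0)<95).astype(np.uint8)
print('row top',[(''.join('#' if v else '.' for v in m[yy,x0-70:x0+70:2])) for yy in range(y0-50,y0+50,8)].__str__().replace(',','\n'))
E
```

```text
time: 16.38
tcp_pos: [0.5021, -0.1971, 0.1182]
tcp_rot: [0.215, 0.977, 0.0, -0.001]
force: [0.8, -0.3, 0.8]
finger_gap: 0.818
grip_force: 0.0
t 16.38 at [ 0.5021 -0.1971  0.1182] yaw 155.2 -> dp [-2.1  0.5 96.2] spin -0.0 F [ 0.8 -0.3  0.8] gap 0.818 grip 0.0
wells top [ 0.5019103  -0.08822676  0.008     ] [ 0.56221619 -0.12164245  0.008     ]
[[278.3 226.2]
 [278.1 202.5]]
row top ['......................................................................'
 '......................................................................'
 '............................#####.......####..........................'
 '.........................####..#########.....#........................'
 '........................#######################.......................'
 '.##.....................########################......................'
 '.####......#........##.##########################.....................'
 '..#.....##.###..#......#########################......................'
 '..#....###..##..##..##########################........................'
 '..#####.####.#..............###############...........................'
 '..##############......................................................'
 '#..##############.....................................................'
 '#..##########...#....................................................#']
```

The pot is centred within 2 mm of the expected spot. Descending and gripping, tips at about mid-height.

```bash
python3 -m pendant '[{"dp":[-1,1,30],"spin":0},{"dp":[-1,1,60],"spin":0},{"dp":[-1,1,80],"spin":0},{"dp":[-1,1,92],"spin":0},{"dp":[-1,1,96],"spin":0},{"dp":[-1,1,96],"spin":0}]' 70
python3 -m pendant '[{"dp":[0,0,0],"spin":0},{"dp":[0,0,0],"spin":0},{"dp":[0,0,0],"spin":0},{"dp":[0,0,0],"spin":0},{"dp":[0,0,0],"spin":0},{"dp":[0,0,0],"spin":0}]' 32 35
python3 -c "
from h import *
to((.502,-.0875,.10),155.2)"
```

```text
time: 16.93
tcp_pos: [0.5039, -0.1966, 0.0225]
tcp_rot: [0.215, 0.977, 0.0, -0.0]
force: [0.7, -0.0, 0.3]
finger_gap: 0.822
grip_force: 0.0
time: 17.43
tcp_pos: [0.505, -0.1969, 0.024]
tcp_rot: [0.215, 0.977, -0.0, 0.001]
force: [-0.9, -0.7, 7.3]
finger_gap: 0.468
grip_force: 34.8
t 17.43 at [ 0.505  -0.1969  0.024 ] yaw 155.2 -> dp [ 48.4  98.  -76.1] spin 0.0 F [-0.9 -0.7  7.3] gap 0.468 grip 34.8
```

```bash
python3 -m pendant '[{"dp":[0,0,-20],"spin":0},{"dp":[0,0,-50],"spin":0},{"dp":[0,0,-66],"spin":0},{"dp":[16,32,-66],"spin":0},{"dp":[32,65,-66],"spin":0},{"dp":[48,98,-60],"spin":0},{"dp":[48,98,-45],"spin":0},{"dp":[48,98,-36],"spin":0},{"dp":[48,98,-36],"spin":0},{"dp":[48,98,-36],"spin":0}]'
python3 - <<'E'
from h import *
to((.502,-.0875,.027),155.2)
c=cal('wrist');b=snap('wrist','w12')
im=b[:,:,::-1].copy();a=np.linspace(0,2*np.pi,24,endpoint=False)
for ctr,rd,z in(((.502,-.0875),.028,.008),((.5625,-.1212),.033,.008)):
    for p in proj('wrist',np.c_[ctr[0]+rd*np.cos(a),ctr[1]+rd*np.sin(a),0*a+z],c): cv2.circle(im,tuple(int(round(v)) for v in p),1,(0,0,255),-1)
cv2.imwrite('pics/w12c.png',cv2.resize(im[60:420,80:500],None,fx=1.66,fy=1.66,interpolation=cv2.INTER_CUBIC))
E
```

```text
time: 18.27
tcp_pos: [0.5013, -0.0879, 0.0585]
tcp_rot: [0.215, 0.977, -0.0, -0.0]
force: [0.7, -0.3, -0.7]
finger_gap: 0.467
grip_force: 36.0
t 18.27 at [ 0.5013 -0.0879  0.0585] yaw 155.2 -> dp [-0.5  0.7 31.5] spin -0.0 F [ 0.7 -0.3 -0.7] gap 0.467 grip 36.0
```

View pics/w12c.png

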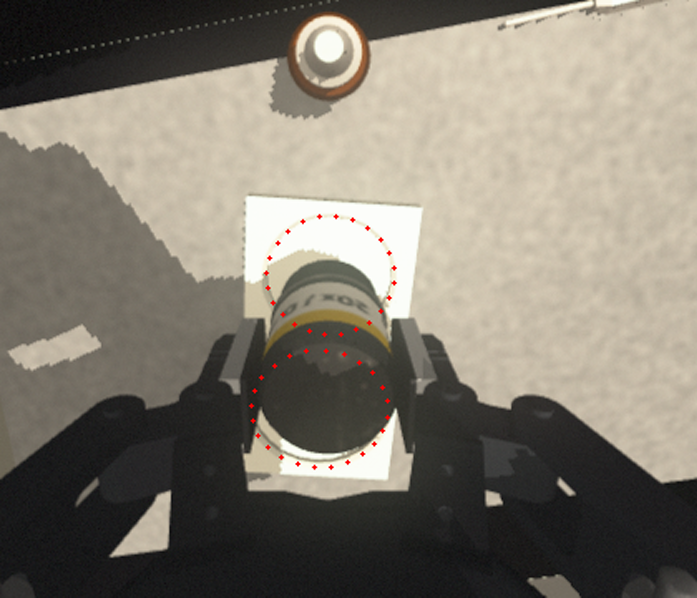

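The predicted ring matches the small well's visible rim (top at crop (330,216)), and the pot is centred over it. Lowering.

```bash
python3 -m pendant '[{"dp":[0,0.5,12],"spin":0},{"dp":[0,0.5,22],"spin":0},{"dp":[0,0.5,27],"spin":0},{"dp":[0,0.5,29],"spin":0},{"dp":[0,0.5,30.5],"spin":0},{"dp":[0,0.5,30.5],"spin":0},{"dp":[0,0.5,30.5],"spin":0}]'
python3 -c "
from h import *
to((.502,-.0875,.027),155.2)"
```

```text
time: 18.9
tcp_pos: [0.5019, -0.087, 0.0283]
tcp_rot: [0.215, 0.977, 0.0, 0.0]
force: [-0.1, 0.7, -1.2]
finger_gap: 0.473
grip_force: 36.0
t 18.9 at [ 0.5019 -0.087   0.0283] yaw 155.2 -> dp [-0.4 -0.4  1.3] spin -0.0 F [-0.1  0.7 -1.2] gap 0.473 grip 36.0
```

```bash
python3 -m pendant '[{"dp":[0,0,0.7],"spin":0},{"dp":[0,0,1.4],"spin":0},{"dp":[0,0,2],"spin":0},{"dp":[0,0,2],"spin":0}]'
```

```text
time: 19.23
tcp_pos: [0.5021, -0.0869, 0.027]
tcp_rot: [0.215, 0.977, -0.0, 0.0]
force: [-2.8, 0.7, 11.2]
finger_gap: 0.47
grip_force: 37.2
```

Pot contact is at floor height. Releasing, lifting and heading for the cap.

```bash
python3 -m pendant '[{"dp":[0,0,0],"spin":0},{"dp":[0,0,0],"spin":0},{"dp":[0,0,0],"spin":0},{"dp":[0,0,0],"spin":0},{"dp":[0,0,-20],"spin":0},{"dp":[0,0,-55],"spin":0},{"dp":[0,0,-95],"spin":0},{"dp":[0,0,-130],"spin":0},{"dp":[0,0,-130],"spin":0},{"dp":[0,0,-130],"spin":0}]' 66
python3 - <<'E'
from h import *
to((.608,.1888,.10),127)
print('dish',ray('top',(179,184),.015))
b=snap('wrist','w13');c=cal('wrist');print('pot now, pred top',proj('wrist',[[.502,-.0875,.065]],c))
t=snap('top','top13')
for n,xy in(('pot',(.502,-.0875,.065)),('cap',(.608,.1888,.014)),('dish',(.63,.30,.015))): print(n,proj('top',[xy]).round(1))
E
```

```text
time: 20.07
tcp_pos: [0.5032, -0.0871, 0.1583]
tcp_rot: [0.215, 0.977, 0.0, 0.002]
force: [-0.4, -0.1, -0.5]
finger_gap: 0.777
grip_force: 0.0
t 20.07 at [ 0.5032 -0.0871  0.1583] yaw 155.2 -> dp [ 20.9 294.4  58.5] spin 0.492 F [-0.4 -0.1 -0.5] gap 0.777 grip 0.0
dish [0.66151409 0.30331785 0.015     ]
pot now, pred top [[276.96963684 209.28893157]]
pot [[327.8 237.3]]
cap [[221.3 202.4]]
dish [[180.1 195.4]]
```

```bash
python3 -m pendant '[{"dp":[2,38,0],"spin":0.06},{"dp":[5,78,0],"spin":0.12},{"dp":[8,118,0],"spin":0.18},{"dp":[11,158,0],"spin":0.24},{"dp":[14,198,0],"spin":0.3},{"dp":[17,236,0],"spin":0.36},{"dp":[20,270,0],"spin":0.42},{"dp":[21,294,10],"spin":0.49},{"dp":[21,294,35],"spin":0.49},{"dp":[21,294,58],"spin":0.49}]'
python3 -m pendant '[{"dp":[0,0,0],"spin":0},{"dp":[0,0,0],"spin":0}]'
python3 - <<'E'
from h import *
to((.608,.1888,.02),127)
c=cal('wrist');b=snap('wrist','w14');g=cv2.GaussianBlur(cv2.cvtColor(b,cv2.COLOR_RGB2GRAY),(3,3),0)
p=proj('wrist',[[.608,.1888,.014],[.608,.1888,.0]],c);print(p.round(1))
x0,y0=int(p[0,0]),int(p[0,1])
for yy in range(y0-50,y0+50,5): print(yy,''.join('#' if v<60 else '+' if v<95 else '.' for v in g[yy,x0-80:x0+80:2]))
print(x0-80)
E
```

```text
time: 21.0
tcp_pos: [0.6056, 0.1905, 0.0956]
tcp_rot: [0.444, 0.896, -0.0, -0.0]
force: [0.3, -0.7, -0.4]
finger_gap: 0.774
grip_force: 0.0
time: 21.17
tcp_pos: [0.6039, 0.1883, 0.0955]
tcp_rot: [0.445, 0.895, -0.002, -0.002]
force: [0.8, 0.4, 0.7]
finger_gap: 0.776
grip_force: 0.0
t 21.17 at [0.6039 0.1883 0.0955] yaw 127.1 -> dp [-2.2  4.  75.4] spin 0.002 F [0.8 0.4 0.7] gap 0.776 grip 0.0
[[282.7 215.2]
 [282.5 209.9]]
165 ................................................................................
170 ................................................................................
175 ................................................................................
180 ................................................................................
185 ......................................++++++++..................................
190 ..................................+++++++++++++++++.............................
195 ................................+++++++++++++++++..++...........................
200 ..............................+++++++++++++++++++++..+....................
[... 330 characters left out ...]
................
225 ...............................++++++++++++++++++++++...........................
230 ..................................+++++++++++++++++.............................
235 ......................................+++++++++.................................
240 ................................................................................
245 ................................................................................
250 ................................................................................
255 ................................................................................
260 ..+##+.................................................................#++......
202
```

The cap is found at pixel (286,211), 2–3 mm from the prediction. Descending with that correction, then feeling for the bench with small steps.

```bash
python3 -m pendant '[{"dp":[-3,7,30],"spin":0},{"dp":[-3,7,60],"spin":0},{"dp":[-3,7,80],"spin":0},{"dp":[-3,7,90],"spin":0},{"dp":[-3,7,95],"spin":0},{"dp":[-3,7,95],"spin":0},{"dp":[-3,7,95],"spin":0}]' 58
python3 -m pendant '[{"dp":[0,0,2],"spin":0},{"dp":[0,0,4],"spin":0},{"dp":[0,0,4],"spin":0}]' 54
python3 -m pendant '[{"dp":[0,0,1.5],"spin":0},{"dp":[0,0,3],"spin":0},{"dp":[0,0,3],"spin":0}]'
```

```text
time: 21.8
tcp_pos: [0.6144, 0.1908, 0.0045]
tcp_rot: [0.445, 0.895, 0.001, 0.001]
force: [0.4, 0.5, 0.1]
finger_gap: 0.677
grip_force: 0.0
time: 22.05
tcp_pos: [0.6137, 0.1908, -0.0003]
tcp_rot: [0.445, 0.895, 0.0, 0.0]
force: [-0.3, 0.1, -0.6]
finger_gap: 0.629
grip_force: 0.0
time: 22.3
tcp_pos: [0.6132, 0.1906, -0.0041]
tcp_rot: [0.445, 0.895, -0.0, -0.0]
force: [-0.1, -0.2, -1.5]
finger_gap: 0.629
grip_force: 0.0
```

```bash
python3 -m pendant '[{"dp":[0,-1,1],"spin":0},{"dp":[0,-1,2],"spin":0},{"dp":[0,-1,2],"spin":0}]'
python3 -m pendant '[{"dp":[0,0,1],"spin":0},{"dp":[0,0,2],"spin":0},{"dp":[0,0,2],"spin":0}]'
python3 - <<'E'
from h import *
c=cal('wrist');b=snap('wrist','w15');g=cv2.GaussianBlur(cv2.cvtColor(b,cv2.COLOR_RGB2GRAY),(3,3),0)
for yy in range(195,330,5): print(yy,''.join('#' if v<45 else '+' if v<80 else '-' if v<120 else '.' for v in g[yy,180:384:2]))
E
```

```text
time: 22.55
tcp_pos: [0.6123, 0.19, -0.0062]
tcp_rot: [0.445, 0.895, -0.0, -0.0]
force: [-0.0, -0.0, -0.1]
finger_gap: 0.63
grip_force: 0.0
time: 22.8
tcp_pos: [0.6125, 0.19, -0.0081]
tcp_rot: [0.445, 0.895, -0.0, -0.0]
force: [-0.8, -0.3, 0.3]
finger_gap: 0.629
grip_force: 0.0
195 ......................................................................................................
200 ......................................................................................................
205 ......................................................................................................
210 ......................................................................................................
215 ......................................................................................................
220 ......................................................................................................
225 ......................................-++++++++++++++++++-............................................
230 ..................................-++++++++++++++++++++++++++-......
[... 1367 characters left out ...]
++++++#########+++++++---------+#######++-..++####+#++++-.
300 ##########+--+########-----------++++#+#################+++++++-------------+#######+--+#####+++++++##
305 #####################+--------------+++##+##+++##+##+###+++------------------##################++++###
310 ####################+-------------------------++++---------------------------+########################
315 ####################----------------------------------------------------------+#######################
320 ###################+-----------------------------------------------------------#######################
325 ##################+------------------------------------------------------......-######################
```

The cap lies between the pads, with the tips about 5 mm above the bench. Closing gently.

```bash
python3 -m pendant '[{"dp":[0,0,0],"spin":0},{"dp":[0,0,0],"spin":0},{"dp":[0,0,0],"spin":0},{"dp":[0,0,0],"spin":0},{"dp":[0,0,0],"spin":0}]' 38 22
python3 -c "
from h import *
to((.5623,-.1214,.08),151.8)"
```

```text
time: 23.27
tcp_pos: [0.6126, 0.1901, -0.0078]
tcp_rot: [0.445, 0.895, 0.0, 0.0]
force: [-0.0, -0.9, 2.8]
finger_gap: 0.516
grip_force: 22.6
t 23.27 at [ 0.6126  0.1901 -0.0078] yaw 127.1 -> dp [-218.  -228.1  -87.8] spin -0.431 F [-0.  -0.9  2.8] gap 0.516 grip 22.6
```

Gripped: the gap is 44 mm. Carrying the cap to the large well, hand held slightly away from the pot.

```bash
python3 -m pendant '[{"dp":[0,0,-15],"spin":0},{"dp":[0,0,-50],"spin":0},{"dp":[0,0,-90],"spin":0},{"dp":[0,0,-128],"spin":0},{"dp":[-26,-26,-128],"spin":-0.07},{"dp":[-54,-54,-128],"spin":-0.14},{"dp":[-82,-82,-128],"spin":-0.21},{"dp":[-110,-110,-128],"spin":-0.28},{"dp":[-138,-138,-128],"spin":-0.36},{"dp":[-166,-166,-128],"spin":-0.43}]'
python3 -c "
from h import *
to((.568,-.1245,.04),151.8)"
```

```text
time: 24.1
tcp_pos: [0.5797, -0.0441, 0.1202]
tcp_rot: [0.242, 0.97, 0.0, 0.0]
force: [0.6, 0.2, -0.6]
finger_gap: 0.517
grip_force: 22.6
t 24.1 at [ 0.5797 -0.0441  0.1202] yaw 152.0 -> dp [-27.3 -76.5  80.2] spin 0.004 F [ 0.6  0.2 -0.6] gap 0.517 grip 22.6
```

```bash
python3 -m pendant '[{"dp":[-12,-34,0],"spin":0},{"dp":[-24,-68,0],"spin":0},{"dp":[-27,-76,0],"spin":0},{"dp":[-27,-76,25],"spin":0},{"dp":[-27,-76,55],"spin":0},{"dp":[-27,-76,75],"spin":0},{"dp":[-27,-76,80],"spin":0},{"dp":[-27,-76,80],"spin":0},{"dp":[-27,-76,80],"spin":0}]'
python3 - <<'E'
from h import *
to((.568,-.1245,-.0048),151.8)
c=cal('wrist');b=snap('wrist','w16');g=cv2.GaussianBlur(cv2.cvtColor(b,cv2.COLOR_RGB2GRAY),(3,3),0)
a=np.linspace(0,2*np.pi,4,endpoint=False)-np.radians(28.2)
print('well rim pred (tray +x,+y,-x,-y)',proj('wrist',np.c_[.5623+.033*np.cos(a),-.1214+.033*np.sin(a),0*a+.008],c).round(0).tolist())
for yy in range(150,330,6): print(yy,''.join('#' if v<60 else '+' if v<100 else '-' if v<200 else '.' for v in g[yy,180:384:2]))
E
```

```text
time: 24.85
tcp_pos: [0.5686, -0.122, 0.0406]
tcp_rot: [0.244, 0.97, 0.0, 0.0]
force: [-0.5, 0.4, -0.2]
finger_gap: 0.516
grip_force: 22.6
t 24.85 at [ 0.5686 -0.122   0.0406] yaw 151.8 -> dp [-0.6 -2.5 45.4] spin -0.0 F [-0.5  0.4 -0.2] gap 0.516 grip 22.6
well rim pred (tray +x,+y,-x,-y) [[274.0, 272.0], [324.0, 228.0], [274.0, 179.0], [224.0, 228.0]]
150 ------------------......-------++++++++++++++++++++++++++++++++++++-..........------------------------
156 ------------------........-------+++++++++++++++++++++++++++++++--............------------------------
162 ------------------..........---------++++++++++++++++++++++++-................------------------------
168 ------------------.............-------------+++++++++---......................------------------------
174 -------------------..........................................................-------------------------
180 -------------------..........................................................-------------------------
186 -------------------..........................................................---------------------
[... 1765 characters left out ...]
########################++########++++++######+-----------
294 +++##############+--########+++###################################+---+#######+-+#############+-------
300 +##########################++++++++############################+-------#########################+-----
306 ###########################++++++++++++++################+--------------##############################
312 ##########################++++++++++++----------------------------------+#############################
318 #########################++++++++++++------------------------++#######################################
324 #########################+++++++++++++--------++######################################################
```

The well rim appears where predicted (right edge u≈323) and the cap centre at u≈277 is about 2 mm off the centre line. Correcting that and lowering.

```bash
python3 -m pendant '[{"dp":[0,-2,15],"spin":0},{"dp":[0,-2,30],"spin":0},{"dp":[0,-2,38],"spin":0},{"dp":[0,-2,42],"spin":0},{"dp":[0,-2,44],"spin":0},{"dp":[0,-2,44],"spin":0}]'
python3 -m pendant '[{"dp":[0,0,0.7],"spin":0},{"dp":[0,0,1.4],"spin":0},{"dp":[0,0,1.4],"spin":0}]'
```

```text
time: 25.4
tcp_pos: [0.5676, -0.1239, -0.0035]
tcp_rot: [0.244, 0.97, 0.0, 0.0]
force: [0.8, -0.0, -0.2]
finger_gap: 0.512
grip_force: 22.6
time: 25.65
tcp_pos: [0.5678, -0.1241, -0.0047]
tcp_rot: [0.244, 0.97, 0.0, 0.001]
force: [-0.3, 0.0, 1.6]
finger_gap: 0.513
grip_force: 22.9
```

```bash
python3 -m pendant '[{"dp":[0,0,0],"spin":0},{"dp":[0,0,0],"spin":0},{"dp":[0,0,0],"spin":0},{"dp":[0,0,0],"spin":0},{"dp":[0,0,-15],"spin":0},{"dp":[0,0,-45],"spin":0},{"dp":[0,0,-85],"spin":0},{"dp":[0,0,-125],"spin":0},{"dp":[0,0,-165],"spin":0},{"dp":[0,0,-205],"spin":0}]' 54
python3 -m pendant '[{"dp":[-20,-35,0],"spin":0},{"dp":[-20,-75,0],"spin":0},{"dp":[-20,-115,0],"spin":0},{"dp":[-20,-155,0],"spin":0},{"dp":[-20,-195,0],"spin":0},{"dp":[-20,-235,0],"spin":0},{"dp":[-20,-250,0],"spin":0},{"dp":[-20,-250,0],"spin":0}]'
python3 - <<'E'
from h import *
a=snap('side','side17');t=snap('top','top17')
t0=cv2.imread('pics/top0.png')[:,:,::-1]
# dark blobs on white trays / overall, rendered coarse
def cap(n,im,P,h=16,st=1):
    p=proj(n,[P])[0].round().astype(int);g=cv2.cvtColor(np.ascontiguousarray(im),cv2.COLOR_RGB2GRAY)
    for y in range(p[1]-h,p[1]+h+1,2): print(''.join('#' if v<70 else '+' if v<130 else '-' if v<200 else '.' for v in g[y,p[0]-30:p[0]+31]))
    print(n,p)
cap('side',a,(.534,-.106,.008),26);cap('top',t,(.534,-.106,.008),30)
d=lambda im:cv2.cvtColor(np.ascontiguousarray(im[160:210,155:205]),cv2.COLOR_RGB2HSV)
for im in(t0,t):
    h=d(im);m=(h[...,1]>90)&(h[...,2]>120)&(h[...,0]<40);ys,xs=np.nonzero(m);print('dish',xs.mean()+155,ys.mean()+160,m.sum())
print(read_state()['time'])
E
```

```text
time: 26.48
tcp_pos: [0.5666, -0.1243, 0.2019]
tcp_rot: [0.244, 0.97, -0.0, -0.0]
force: [0.8, -0.1, -0.4]
finger_gap: 0.629
grip_force: 0.0
time: 27.15
tcp_pos: [0.4644, -0.357, 0.2]
tcp_rot: [0.246, 0.969, -0.001, -0.0]
force: [0.3, 0.3, -0.3]
finger_gap: 0.63
grip_force: 0.0
.............................................................
.............................................................
.............................................................
.............................................................
.............................................................
.............................................................
.............................................................
.............................................................
.............................................................
.............................................................
.............................................................
.............................................................
.............................................................
...............
[... 2203 characters left out ...]
----...---------------------
--------........-+#############+----...----------------------
------...........-++##########+----...-----------------------
------.............--++####+----.....------------------------
----------..........................-------------------------
--------------.....................--------------------------
------------------................---------------------------
---------------------............----------------------------
--------------------------......-----------------------------
------------------------------.------------------------------
top [333 227]
dish 178.78381962864722 183.96949602122015 754
dish 178.76688741721856 183.98145695364238 755
27.25
```

The top view shows the cap centred in the large well at about (339.5,216), against (338.9,217). The pot top is at (327,238), against an expected (328,237), so it's upright. The petri dish hasn't moved and the arm is clear. Handing in.

```bash
python3 -c "
from bench import job
print(job.job_done())"
```

```text
the job is handed in; nothing more can be done
None
```

I handed the job in at about 27 s: both cubes are in the square bays, the pot is in the small well and the cap in the large one, and the petri dish hasn't moved. Each part touched down at its floor height, and camera checks found all four in their places.

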